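Hold a sample slide flush on the scanner's sloping window

ROBOT

A 6-joint arm with a two-finger parallel gripper is mounted at the origin on the work surface. World frame = base frame: x ahead of the robot, y to its left, z up, the work surface at z = 0. Lengths are in m, angles in rad, forces in N, time in s.
With the tool pointing down it reaches from about 0.35 to 0.85 m from the base axis. Payload 8.1 kg.
Tool frame: the origin (TCP) lies at the very end of the fingers, on their centre line; the grasp point (between the pads) lies 19 mm behind it; y points along the fingers, z is the direction in which the jaws open and shut, and the axes are right-handed (so a half turn about y gives the same grasp; the last joint's range is limited). The gripper opens to 93 mm and grips with 3 to 60 N. Pads are 15 mm wide; open, the fingers measure 128 mm over their backs; the gripper's body (75 mm by 188 mm) begins 65 mm behind the grasp point.
Start: joints at [-1.329, 0.13, 1.488, -0, 1.523, -0.085], TCP at [0.193, -0.568, 0.219] pointing down, gripper open.
Joint ranges: [-2.96, 2.96], [-0.89, 2.26], [0.02, 2.5], [-1.34, 4.48], [0, 2.73], [-2.66, 2.66]. Speed limits (rad/s): [2.39, 2.39, 2.79, 3.14, 3.14, 3.14].

INTERFACE

Orientations are given as a 3x3 rotation matrix whose columns are the frame's x, y, z axes.
In Python, from bench import r gives the robot as it stands. The module is installed in compiled form; this text tells all that it offers.
- The arm moves only by the shell command python3 -m crank 'ROWS' [FORCE]. ROWS is a JSON object of lists of equal length, an entry for each row: "slide": the shift along the tool's x, y, z in cm, a list of three; "spin": the turn about the tool's y in rad; "jaw": the finger opening in cm, from 0 to 9.3. A call has 1 to 20 rows; each row is the pose to reach, as a shift and turn from the pose commanded when the call began, along the tool's axes at that moment; what a row does not reach only later rows make up. A row lasts 1/10 s, in which the tool goes at most 50 mm and 8.59 degrees, less where a joint would pass 70% of its speed; a pose out of reach is approached as far as the arm can. A call with a gripper value outside its range is refused whole. The fingers move at their own pace and stop on an object; FORCE is the grip in N (left out, the last holds). Time passes only in rows, so rows that repeat a pose let the fingers close. It gives the time, the measured TCP pose, the force and the opening at its end, in the units of the state.
- r.read_state(): the state, without advancing time (a new reading comes with each control period).
- r.read_camera(name): name is "scene" or "top" or "wrist"; returns a dict with "color" (420x560x3 uint8, blue, green, red), "mtx" (3x3 intrinsics, pixels), "rvec" (rotation vector, rad) and "tvec" (3), from world to camera coordinates, as OpenCV has them; the wrist camera has in their place "T_tool_cam" (4x4, takes a point from camera to tool coordinates, whose origin is the TCP and whose axes are the tool frame's). Camera axes: x right, y down, z forward; pixel columns grow to the right and rows downward; lengths in m; the calibration is good to about 2 mm. A picture is of the moment at which its call begins: read the wrist's pose just before it. There is no depth.
- r.close_job(): hands the job in, once; it reports no verdict.
Trained networks look in a picture, given as the dict that the camera call returned (one of the last four; its "shot" number tells which), for a name from the list of things; names that differ only in an ending like _2 or _b are one class to them, and where a whole thing is asked for, a point or a joint stands for the part that bears it (a point fixed in the world has none). Each returns a list of dicts, best first, with "conf" (0 to 1); they miss things now and then, are a little off and sometimes report something else, mostly with a low value. They report only what shows in the picture. A call takes as long as a camera call. They do not tell look-alikes from the thing itself.
- r.spot_in(name, picture): "box" ([left, top, width, height] in pixels, round what is visible of it).
The state is a dict: "time": time; "joint_pos": joint angles; "dq": joint speeds; "effort": joint torques, N m; "ee_pos": TCP position; "tool_rot": TCP orientation; "contact_force": force on the tool from outside, world axes, zero at the start; "ft_torque": the same for the moment, N m; "grip_width": finger opening in m.
Only numpy, scipy, OpenCV 4.12 (cv2) and the standard library are available. Lean on these libraries where they do the work, as an engineer would, in place of code of your own. Each camera call takes 0.05 s, during which the arm holds its last target.

TASK

Lift the sample slide out of the tray by its handle, tilt it to match the slope of the scanner's window plate, and lay it flat, centred and square on the plate. Press gently until the sprung plate is pushed in about half of its travel. Finish while still gripping the slide and holding it there, flush and steady, for the reading; leave the scanner's tilt and the other things on the counter as they are.

Things in the scene. Friction and masses are not known exactly. Their poses are not given: they have to be found in the camera images.
- slide: Sample slide: flat grey plastic plate 80 x 60 x 6 mm (x, y, z), its underside smooth, with an upright handle in the middle of its top: a bar 34 mm long along x, 12 mm thick along y, rising 40 mm above the plate (to 46 mm above the underside). Origin at the centre of the underside, z up through the handle. About 0.11 kg (varies by a third). It lies flat in the tray, handle up, turned at random. Turning it half round about z makes no difference.
- handle (a point): Point on the slide in the middle of its handle, 34 mm above the underside: the place to grip, fingers closing along the slide's y, tips then staying clear of the plate. Axes as the slide's.
- tray: Shallow steel evidence tray, 230 x 170 mm (x, y), rim 18 mm high, wall 4 mm, floor 4 mm thick. Origin at the centre of its underside. It stands to the left or the right of the middle, the scanner on the other side.
- scanner: Fixed desktop scanner: base 260 x 170 x 36 mm from 110 mm in front (-x) to 150 mm behind its origin, the origin on the counter below the tilting head. Its x points away from the robot (within 0.35 rad). Two upright cheeks, inner faces at y = +-70 mm and tops 147 mm above the counter, carry the head on a level axis along y, 125 mm above the counter. The head's face slopes down towards the robot.
- window (a point): Centre of the outer face of the scanner's sprung window plate, an aluminium plate 100 x 80 mm (x up the slope, y level) with a dark 50 x 34 mm window in the middle. z is the outward normal; it leans from vertical towards the robot (scanner's -x) by 0.18 to 0.5 rad, set differently every time and locked by friction. The plate stands 22 mm proud of the head, 37 mm out from the head's axis.
- plate (a joint): How far the window plate is pushed in along its normal, in m: 0 at rest, 0.010 against its stop. The spring pushes back with about 2 N at 0 and 1 N more for each mm.
- head_edge (a point): Middle of the head's upper edge, 56 mm up the slope from the head's axis and 15 mm out from it along the normal. Shows whether the head's tilt was forced.
- vial: Small closed jar, 22 mm across and 45 mm high, standing in the tray beyond the slide. Origin at its underside. Leave alone.
- cup: White plastic cup, 60 mm across and 70 mm high, standing between tray and scanner. Origin at its underside. Leave alone.
- phone: Phone (grey-blue glass front) 147 x 71 x 8 mm lying on the counter to the far left. Origin under its centre. Leave alone.
- marker: White four-sided evidence marker pyramid, about 90 mm wide and 115 mm high, to the far right. Origin under its centre. Leave alone.
Not all that is in view belongs to the job. What is shaped like the slide but blue is not meant.

How it is judged:
By the outcome, as a careful person would: the job done as asked, in the order asked, and still so for the second after the job is handed in, while the arm keeps its last pose, push and grip.
It also fails if it takes over 35 s, if anything falls off the work surface, if the arm or the gripper's body presses on something with over 40 N, if the wrist force passes 120 N, or if a joint passes its speed limit or range.

## Working session

There is one attempt and no reset: what is moved stays moved. The work goes in short steps, Python scripts to look and compute and a shell command to move; the robot and the scene stay as the last step left them, time stands still between calls to the robot, and variables do not carry over. Pictures are saved under pics/ and viewed, and the job is handed in when it is done.

```bash
mkdir -p pics; ls; python3 - <<'E'
from bench import r
import cv2,pickle
s=r.read_state();print(s)
for n in("scene","top","wrist"):
    p=r.read_camera(n);cv2.imwrite(f"pics/{n}0.png",p["color"]);pickle.dump(p,open(f"pics/{n}0.pkl","wb"))
    print(n,{k:v for k,v in p.items() if k!="color"})
    for o in("slide","tray","scanner","window","cup","vial"):
        print(o,[(d["box"],round(d["conf"],2)) for d in r.spot_in(o,p)])
E
```

```text
pics
{'time': 0.0, 'joint_pos': array([-1.32938542e+00,  1.31154550e-01,  1.48929620e+00, -2.72369208e-05,
        1.52299283e+00, -8.54033843e-02]), 'dq': array([-4.93601243e-05, -6.62005225e-04,  5.32300529e-04, -1.47215623e-03,
        5.59295175e-04, -2.24014825e-04]), 'effort': array([ 2.12093651e-04, -5.59852231e+01, -4.91757274e+01,  7.66511704e-02,
        3.55597422e-02, -1.72433552e-04]), 'ee_pos': array([ 0.19248734, -0.56767546,  0.21758211]), 'tool_rot': array([[-9.47069452e-01, -4.68922298e-04,  3.21028398e-01],
       [-3.21028714e-01,  1.79074494e-03, -9.47067768e-01],
       [-1.30778785e-04, -9.99998287e-01, -1.84649735e-03]]), 'contact_force': array([-0.51552946, -0.59330439, -0.07270144]), 'ft_torque': array([0.01810525, 0.02882471, 0.01538911]), 'grip_width': 0.09299964774463765}
scene {'mtx': array([[493.81293227,   0.        , 279.67456622],
       [  0.        , 493.81293227, 208.98685595],
       [  0.        ,   0.        ,   1.        ]]), 'rvec': array([ 2.12282066,  1.31716829, -0.47815826]), 'tvec': array([-0.22245947, -0.31227473,  1.64979792]), 'shot':
[... 803 characters left out ...]
.5, 227.8, 24.5, 25.9], 0.32)]
cup [([257.2, 256.0, 19.6, 20.7], 0.64)]
vial [([205.9, 194.1, 4.3, 8.3], 0.44)]
wrist {'mtx': array([[360.05173047,   0.        , 282.37887444],
       [  0.        , 360.05173047, 215.24105425],
       [  0.        ,   0.        ,   1.        ]]), 'T_tool_cam': array([[ 1.10806416e-04,  9.64950312e-01,  2.62432625e-01,
        -7.31656920e-02],
       [-3.38472127e-04, -2.62432576e-01,  9.64950273e-01,
        -1.66693026e-01],
       [ 9.99999937e-01, -1.95748810e-04,  2.97529572e-04,
         7.81961000e-04],
       [ 0.00000000e+00,  0.00000000e+00,  0.00000000e+00,
         1.00000000e+00]]), 'shot': 3}
slide []
tray []
scanner []
window []
cup []
vial []
```

```bash
python3 - <<'E'
import cv2
a=cv2.imread("pics/scene0.png")[130:360,60:430];cv2.imwrite("pics/sc0.png",cv2.resize(a,(800,497),interpolation=cv2.INTER_CUBIC))
a=cv2.imread("pics/top0.png")[140:300,150:390];cv2.imwrite("pics/tc0.png",cv2.resize(a,(800,533),interpolation=cv2.INTER_CUBIC))
E
```

```text
(no output)
```

View pics/sc0.png

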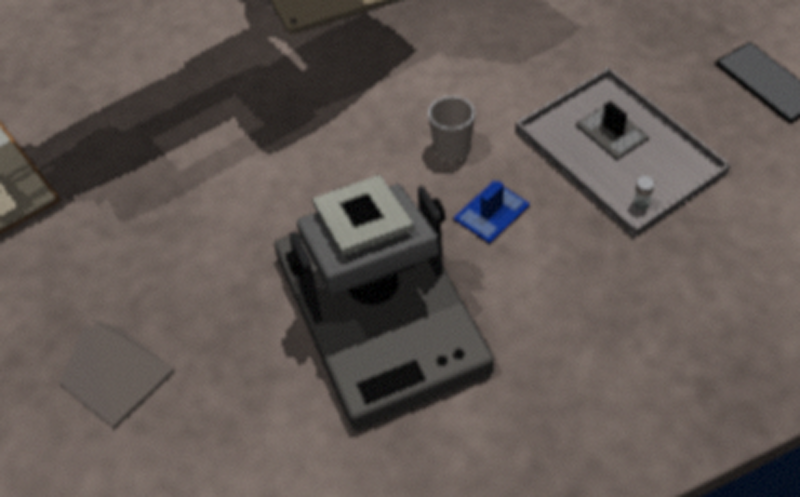

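View pics/tc0.png

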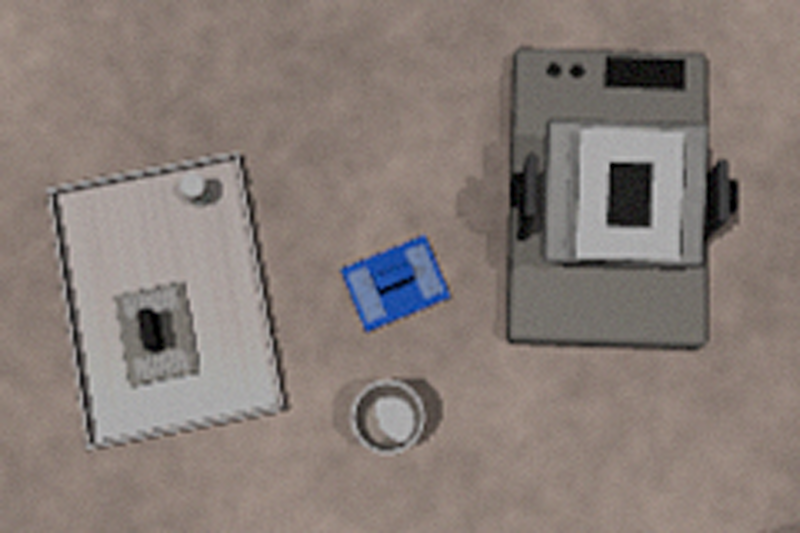

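View pics/wrist0.png

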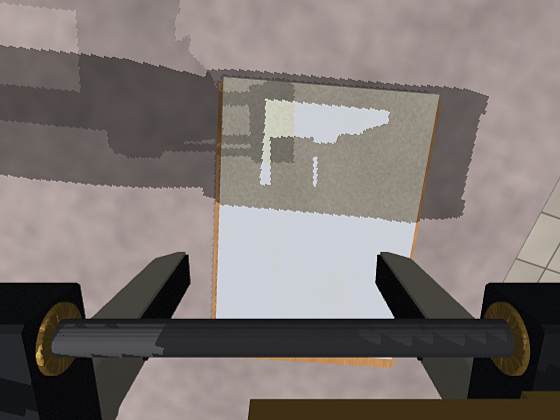

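The slide is the grey one in the tray, at top-camera px (196,240). The blue look-alike is at (268,226) and the scanner window at (339,198). I'll localise them roughly first.

```bash
cat > h.py <<'E'
import numpy as np,cv2,pickle
def ray(p,uv,s=None):
    K=p["mtx"];d=np.linalg.inv(K)@np.array([uv[0],uv[1],1.])
    if "rvec" in p:
        R=cv2.Rodrigues(p["rvec"])[0];return -R.T@p["tvec"],R.T@d
    T=p["T_tool_cam"];R=s["tool_rot"]
    return s["ee_pos"]+R@T[:3,3],R@T[:3,:3]@d
def atz(p,uv,z,s=None):
    o,d=ray(p,uv,s);return o+d*(z-o[2])/d[2]
def tri(rays):
    A=np.zeros((3,3));b=np.zeros(3)
    for o,d in rays:
        d=d/np.linalg.norm(d);P=np.eye(3)-np.outer(d,d);A+=P;b+=P@o
    x=np.linalg.solve(A,b)
    return x,[np.linalg.norm(np.cross(x-o,d/np.linalg.norm(d))) for o,d in rays]
def proj(p,X,s=None):
    X=np.atleast_2d(X)
    if "rvec" in p: return cv2.projectPoints(X.astype(float),p["rvec"],p["tvec"],p["mtx"],None)[0][:,0]
    T=p["T_tool_cam"];Rc=s["tool_rot"]@T[:3,:3];c=s["ee_pos"]+s["tool_rot"]@T[:3,3]
    q=(X-c)@Rc@p["mtx"].T;return q[:,:2]/q[:,2:]
E
python3 - <<'E'
from h import *
t=pickle.load(open("pics/top0.pkl","rb"));s=pickle.load(open("pics/scene0.pkl","rb"))
T=lambda u,v:(150+u*.3,140+v*.3); S=lambda u,v:(60+u*.4625,130+v*.4625)
print("slide corners",[atz(t,T(*c),.010).round(3) for c in((113,297),(186,283),(202,373),(131,388))])
print("handle top",[atz(t,T(*c),.05).round(3) for c in((148,307),(160,350))])
print("vial",atz(t,T(190,185),.045).round(3),"cup",atz(t,T(388,417),.07).round(3))
print("tray",[atz(t,T(*c),.018).round(3) for c in((50,188),(243,155),(288,407),(92,446))])
print("base",[atz(t,T(*c),.036).round(3) for c in((515,47),(707,52),(707,347),(508,342))])
print("win",tri([ray(t,T(630,195)),ray(s,S(363,210))]))
print("dec",atz(t,T(397,283),.05).round(3))
E
```

```text
slide corners [array([0.515, 0.25 , 0.01 ]), array([0.528, 0.187, 0.01 ]), array([0.45, 0.17, 0.01]), array([0.437, 0.23 , 0.01 ])]
handle top [array([0.501, 0.21 , 0.05 ]), array([0.466, 0.198, 0.05 ])]
vial [0.607 0.181 0.045] cup [0.412 0.007 0.07 ]
tray [array([0.609, 0.308, 0.018]), array([0.641, 0.141, 0.018]), array([0.422, 0.094, 0.018]), array([0.387, 0.258, 0.018])]
base [array([ 0.737, -0.096,  0.036]), array([ 0.735, -0.264,  0.036]), array([ 0.476, -0.258,  0.036]), array([ 0.478, -0.091,  0.036])]
win (array([ 0.57950906, -0.17662039,  0.15627567]), [np.float64(0.0015147735211416462), np.float64(0.001514773521141699)])
dec [0.525 0.003 0.05 ]
```

```bash
python3 -m crank '{"slide":[[-2,-1,-1],[-6,-2,-3.5],[-10.5,-3,-6],[-15,-4,-8.5],[-19.5,-5,-11],[-24,-6,-13.5],[-28.5,-6.5,-16],[-33,-6.5,-18.5],[-37.5,-6.5,-21],[-41,-6.5,-23],[-44,-6.5,-24.5],[-46,-6.5,-25.5],[-46.4,-6.5,-25.6],[-46.4,-6.5,-25.6]],"spin":[0.02,0.05,0.08,0.11,0.14,0.17,0.2,0.23,0.26,0.29,0.32,0.345,0.347,0.347],"jaw":[6,5,5,5,5,5,5,5,5,5,5,5,5,5]}' 20
python3 - <<'E'
from bench import r
import cv2,pickle
s=r.read_state();p=r.read_camera("wrist");pickle.dump((s,p),open("pics/w1.pkl","wb"));cv2.imwrite("pics/w1.png",p["color"]);print(s)
E
```

```text
time: 2.45
ee_pos: [0.55, -0.1766, 0.2834]
tool_rot: [[-1.0, -0.001, -0.018], [0.018, -0.0, -1.0], [0.001, -1.0, 0.0]]
contact_force: [-1.2, -0.0, 0.8]
grip_width: 0.0499
{'time': 2.45, 'joint_pos': array([-3.99209314e-01,  5.24768219e-02,  1.45383647e+00, -2.90794310e-04,
        1.63570269e+00,  1.18995745e+00]), 'dq': array([-0.03294779, -0.01729659,  0.01465486, -0.00601774,  0.00247902,
       -0.01337544]), 'effort': array([  1.52679864, -52.20237494, -50.23086548,   0.26712136,
        -0.14029565,   0.31516316]), 'ee_pos': array([ 0.55003208, -0.17658673,  0.28342316]), 'tool_rot': array([[-9.99830797e-01, -5.02828418e-04, -1.83881757e-02],
       [ 1.83882296e-02, -1.02822727e-04, -9.99830917e-01],
       [ 5.00852676e-04, -9.99999868e-01,  1.12051454e-04]]), 'contact_force': array([-1.1803297 , -0.04318053,  0.75896303]), 'ft_torque': array([ 0.00612396,  0.03150162, -0.0156007 ]), 'grip_width': 0.04988879596121935}
```

View pics/w1.png

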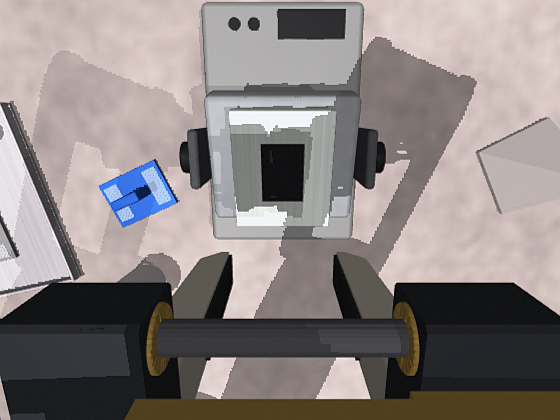

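```bash
python3 - <<'E'
import cv2
a=cv2.imread("pics/w1.png")[80:250,170:400];cv2.imwrite("pics/w1c.png",cv2.resize(a,(800,591),interpolation=cv2.INTER_CUBIC))
E
```

```text
(no output)
```

View pics/w1c.png

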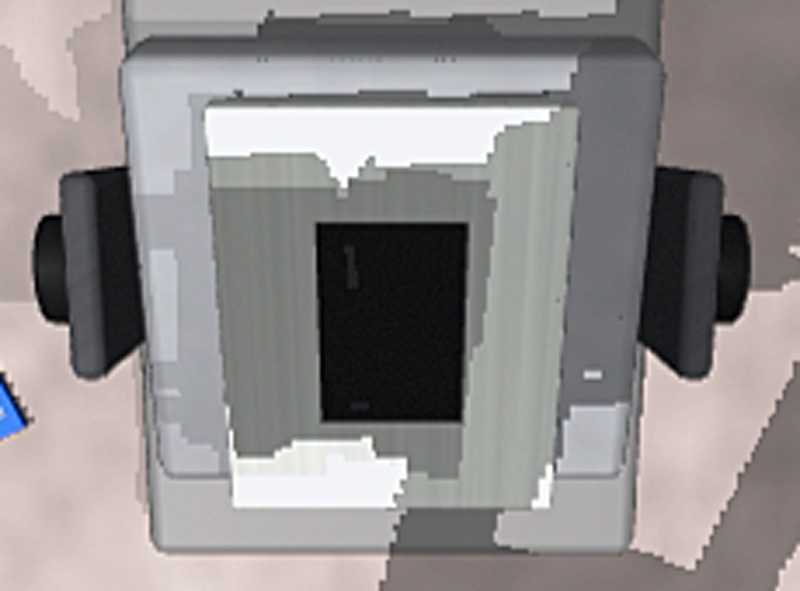

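```bash
cat >> h.py <<'E'
def winpose(q):
    x0,y0,yaw,t=q
    Rz=cv2.Rodrigues(np.array([0,0,yaw]))[0];Ry=cv2.Rodrigues(np.array([0,-t,0.]))[0]
    R=Rz@Ry; c=np.array([x0,y0,.125])+R@np.array([0,0,.037]);return c,R
def pts():
    P=[(50,40),(50,-40),(-50,-40),(-50,40),(25,17),(25,-17),(-25,-17),(-25,17)]
    return np.array([(a/1e3,b/1e3,0) for a,b in P])
E
python3 - <<'E'
from h import *
from scipy.optimize import least_squares
s,p=pickle.load(open("pics/w1.pkl","rb"));t=pickle.load(open("pics/top0.pkl","rb"));sc=pickle.load(open("pics/scene0.pkl","rb"))
k=800/230
W=np.array([(206,104),(578,106),(549,507),(233,507),(317,223),(468,223),(463,421),(322,421)])/k+[170,80]
f=lambda q,n=4:(lambda c,R:(proj(p,c+pts()@R.T,s)-W).ravel())(*winpose(q))
o=least_squares(f,[.587,-.178,-.02,.3]);print(o.x,np.abs(o.fun).max(),o.fun.reshape(-1,2).round(1).tolist());print(winpose(o.x)[0])
J=np.linalg.inv(o.jac.T@o.jac)**.5 if 0 else np.sqrt(np.diag(np.linalg.inv(o.jac.T@o.jac)));print("sd@1px",J)
ok,rv,tv=cv2.solvePnP(pts(),W,p["mtx"],None)
T=p["T_tool_cam"];Rw=s["tool_rot"]@T[:3,:3]@cv2.Rodrigues(rv)[0];print("pnp",s["ee_pos"]+s["tool_rot"]@(T[:3,:3]@tv[:,0]+T[:3,3]),Rw.round(3).tolist())
E
```

```text
[ 0.58914062 -0.17825273 -0.02039308  0.25757263] 0.8870376027416 [[-0.6, 0.7], [0.9, 0.4], [0.3, 0.4], [-0.1, 0.3], [-0.4, -0.7], [0.2, -0.6], [-0.3, -0.2], [-0.1, -0.3]]
[ 0.57971742 -0.17806054  0.16077941]
sd@1px [0.00061501 0.00028517 0.00579384 0.01662566]
pnp [ 0.5795197  -0.17806627  0.15888926] [[0.97, 0.02, -0.241], [-0.02, 1.0, 0.002], [0.241, 0.003, 0.97]]
```

```bash
python3 -m crank '{"slide":[[0.5,0.2,-2],[1.5,1,-6.5],[2.5,2,-11],[3.5,3,-15.5],[4.5,4,-20],[5.5,5,-24.5],[6.5,6,-29],[7.5,7,-33],[8.3,8,-36.5],[8.7,8.3,-38],[8.7,8.3,-38.4],[8.7,8.3,-38.4]],"spin":[-0.01,-0.03,-0.05,-0.08,-0.1,-0.13,-0.16,-0.19,-0.22,-0.235,-0.235,-0.235],"jaw":[5,5,5,5,5,5,5,5,5,5,5,5]}'
python3 - <<'E'
from bench import r
import cv2,pickle
s=r.read_state();p=r.read_camera("wrist");pickle.dump((s,p),open("pics/w2.pkl","wb"));cv2.imwrite("pics/w2.png",p["color"])
E
```

```text
time: 3.7
ee_pos: [0.471, 0.208, 0.201]
tool_rot: [[-0.977, 0.0, 0.212], [-0.212, -0.0, -0.977], [-0.0, -1.0, 0.0]]
contact_force: [-0.4, -0.4, 0.1]
grip_width: 0.05
```

View pics/w2.png

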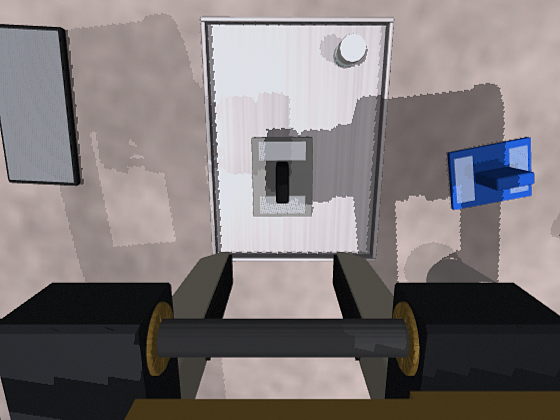

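```bash
python3 - <<'E'
import cv2
a=cv2.imread("pics/w2.png")[125:230,215:355];cv2.imwrite("pics/w2c.png",cv2.resize(a,(800,600),interpolation=cv2.INTER_CUBIC))
E
```

```text
(no output)
```

View pics/w2c.png

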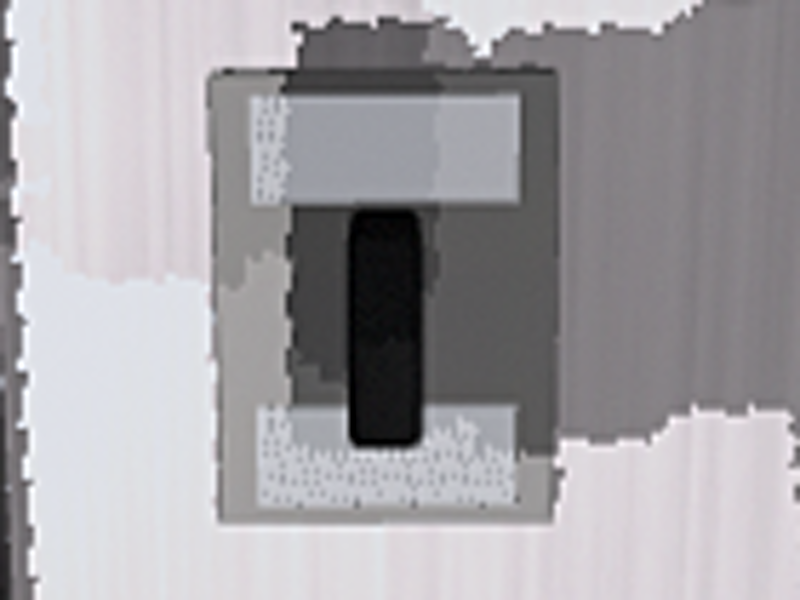

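```bash
python3 - <<'E'
from h import *
s,p=pickle.load(open("pics/w2.pkl","rb"))
c=[atz(p,(215+u/5.714,125+v/5.714),.010,s) for u,v in((210,71),(559,71),(555,522),(217,522))]
m=sum(c)/4;d=(c[0]+c[1]-c[2]-c[3])/2;print(m,np.arctan2(d[1],d[0]),np.linalg.norm(d[:2]),np.linalg.norm((c[0]+c[3]-c[1]-c[2])/2))
a=[atz(p,(215+u/5.714,125+v/5.714),.05,s) for u,v in((385,208),(386,446))];print(a)
print("z",np.arctan2(s["tool_rot"][1,2],s["tool_rot"][0,2])+np.pi/2)
print("tool shift to handle cm",s["tool_rot"].T@(np.array([m[0],m[1],.004+.034-.019])-s["ee_pos"])*100)
E
```

```text
[0.48555075 0.21013319 0.01      ] 0.21733581747854153 0.0795905577809924 0.06016535812079223
[array([0.50631755, 0.21472576, 0.05      ]), array([0.46963339, 0.20659102, 0.05      ])]
z 0.21411158679512976
tool shift to handle cm [-1.46083949 18.19682665  0.08864426]
```

```bash
python3 -m crank '{"slide":[[-0.5,2,0.1],[-1.2,6,0.1],[-1.5,10.5,0.1],[-1.5,14.5,0.1],[-1.5,17,0.1],[-1.5,18.2,0.1],[-1.5,18.2,0.1],[-1.5,18.2,0.1],[-1.5,18.2,0.1],[-1.5,18.2,0.1],[-1.5,18.2,0.1],[-1.5,18.2,0.1]],"spin":[0,-0.003,-0.003,-0.003,-0.003,-0.003,-0.003,-0.003,-0.003,-0.003,-0.003,-0.003],"jaw":[5,5,5,5,5,5,5,3,1,0.5,0.5,0.5]}' 20
```

```text
time: 4.95
ee_pos: [0.4859, 0.2113, 0.0193]
tool_rot: [[-0.976, 0.001, 0.216], [-0.216, 0.0, -0.976], [-0.001, -1.0, -0.0]]
contact_force: [-1.1, 0.9, 0.3]
grip_width: 0.0148
```

```bash
python3 -m crank '{"slide":[[0,0,0],[0,0,0],[0,-0.5,0],[0,-1.5,0],[0,-3,0],[0,-5,0],[0,-8,0],[0,-11,0],[0,-14,0],[0,-17,0],[0,-19,0],[0,-20,0],[0,-20,0]],"spin":[0,0,0,0,0,0,0,0,0,0,0,0,0],"jaw":[0.5,0.5,0.5,0.5,0.5,0.5,0.5,0.5,0.5,0.5,0.5,0.5,0.5]}' 20
python3 - <<'E'
from bench import r
import cv2,pickle
s=r.read_state();p=r.read_camera("wrist");pickle.dump((s,p),open("pics/w3.pkl","wb"));cv2.imwrite("pics/w3.png",p["color"]);print(s["contact_force"],s["grip_width"],s["ft_torque"])
E
```

```text
time: 6.25
ee_pos: [0.4865, 0.2114, 0.221]
tool_rot: [[-0.976, 0.004, 0.216], [-0.216, 0.001, -0.976], [-0.004, -1.0, -0.0]]
contact_force: [0.6, -0.1, -0.5]
grip_width: 0.0119
[ 0.5985102  -0.09391139 -0.50159673] 0.011909145500409854 [-0.0216183  -0.04529131  0.00261674]
```

View pics/w3.png

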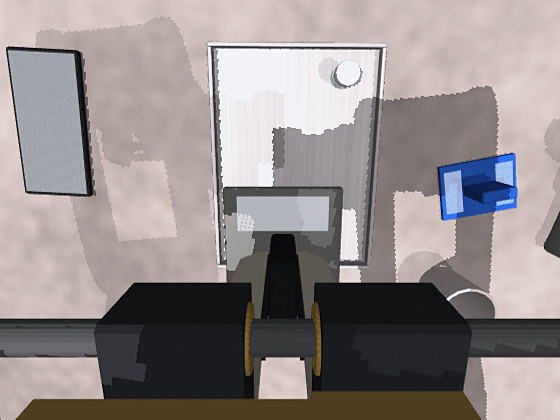

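```bash
python3 - <<'E'
from h import *
s,p=pickle.load(open("pics/w3.pkl","rb"))
for dz in(.008,.009,.010,.012):
    q=[s["tool_rot"].T@(atz(p,uv,s["ee_pos"][2]-dz,s)-s["ee_pos"]) for uv in((224,187),(342.5,187))];print(dz,(np.array(q)*1000).round(1).tolist(),abs(q[0][2]-q[1][2]))
E
python3 -m crank '{"slide":[[0,-0.3,1],[0,-0.8,3.5],[0.1,-1.2,7],[0.1,-1.9,11],[0.1,-1.9,15],[0.1,-1.9,19],[0.1,-1.9,23],[0.1,-1.9,27],[0.1,-1.9,31],[0.1,-1.9,34.5],[0.1,-1.9,37.5],[0.1,-1.9,39.2],[0.1,-1.9,39.8],[0.1,-1.9,39.8],[0.1,-1.9,39.8]],"spin":[0.01,0.03,0.05,0.07,0.09,0.11,0.13,0.15,0.17,0.19,0.21,0.23,0.238,0.238,0.238],"jaw":[0.5,0.5,0.5,0.5,0.5,0.5,0.5,0.5,0.5,0.5,0.5,0.5,0.5,0.5,0.5]}' 20
python3 - <<'E'
from bench import r
import cv2,pickle
s=r.read_state();p=r.read_camera("wrist");pickle.dump((s,p),open("pics/w4.pkl","wb"));cv2.imwrite("pics/w4.png",p["color"]);print(s["contact_force"],s["ee_pos"])
p=r.read_camera("scene");pickle.dump(p,open("pics/s4.pkl","wb"));a=p["color"];cv2.imwrite("pics/s4.png",cv2.resize(a[150:330,150:390],(800,600),interpolation=cv2.INTER_CUBIC))
E
```

```text
0.008 [[-40.1, 8.2, -28.0], [-40.1, 8.1, 30.4]] 0.05838816914457415
0.009 [[-39.9, 9.2, -28.1], [-39.9, 9.1, 30.6]] 0.058721881789905665
0.01 [[-39.8, 10.2, -28.3], [-39.7, 10.1, 30.7]] 0.059055594435237196
0.012 [[-39.4, 12.2, -28.6], [-39.4, 12.1, 31.1]] 0.05972301972590027
time: 7.8
ee_pos: [0.5704, -0.1766, 0.2374]
tool_rot: [[-1.0, -0.001, -0.019], [0.019, 0.001, -1.0], [0.001, -1.0, -0.001]]
contact_force: [-0.2, -0.2, -1.1]
grip_width: 0.0117
[-0.24940146 -0.2108075  -1.14465349] [ 0.57038916 -0.176566    0.23736821]
```

View pics/w4.png

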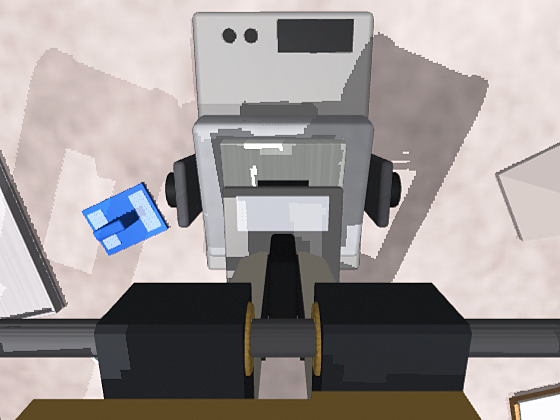

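View pics/s4.png

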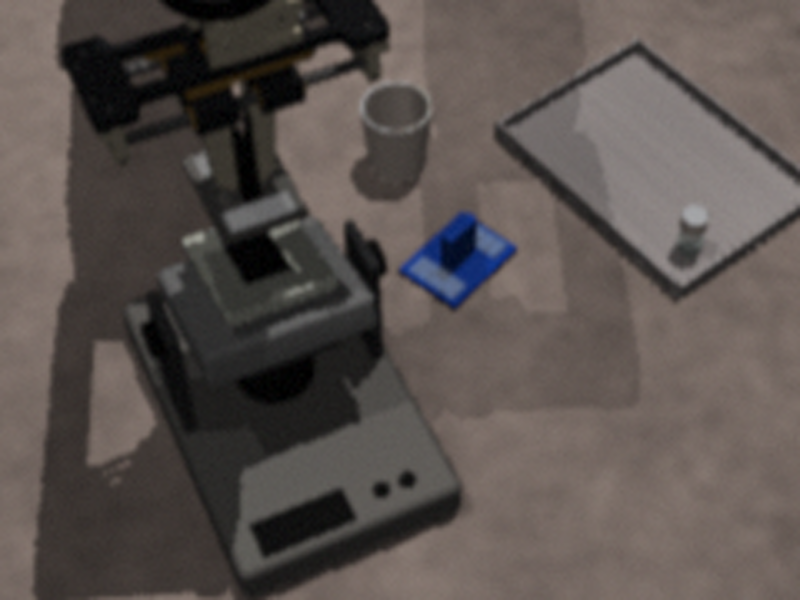

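Slide is gripped centred, far edge 40 mm ahead of the TCP, and yaw matches the window. The moves can't pitch the tool. I'll make the tilt by letting the handle pivot between the pads: roll the slide down about its upper edge resting on the plate with a light grip, then grip firmly and press.

```bash
python3 -m crank '{"slide":[[-0.3,0.8,0],[-0.6,2,0],[-0.8,3,0],[-0.8,3.8,0],[-0.8,4.2,0],[-0.8,4.2,0],[-0.8,4.2,0]],"spin":[0,0,0,0,0,0,0],"jaw":[0.5,0.5,0.5,0.5,0.5,0.5,0.5]}' 20
python3 - <<'E'
from bench import r
import cv2
s=r.read_state();print(s["ee_pos"],s["contact_force"])
p=r.read_camera("wrist");cv2.imwrite("pics/w5.png",cv2.resize(p["color"][80:290,160:400],(800,700))[:600])
E
```

```text
time: 8.6
ee_pos: [0.5786, -0.178, 0.1959]
tool_rot: [[-1.0, 0.0, -0.02], [0.02, -0.0, -1.0], [-0.0, -1.0, 0.0]]
contact_force: [0.1, 0.1, -0.9]
grip_width: 0.0117
[ 0.57861493 -0.17802562  0.19585573] [ 0.14562177  0.11344677 -0.93090574]
```

View pics/w5.png

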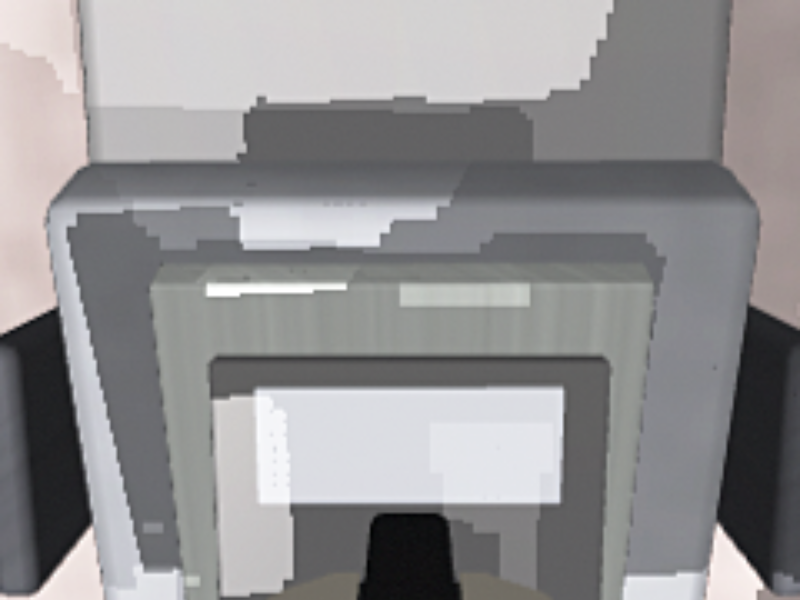

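```bash
python3 -m crank '{"slide":[[0,0.3,-0.05],[0,0.6,-0.1],[0,0.9,-0.1],[0,1.05,-0.1],[0.1,1.2,-0.1],[0.2,1.35,-0.1],[0.3,1.5,-0.1],[0.3,1.5,-0.1]],"spin":[0,0,0,0,0,0,0,0],"jaw":[0.5,0.5,0.5,0.5,0.5,0.5,0.5,0.5]}' 6
python3 - <<'E'
from bench import r
import cv2
s=r.read_state();print(s["ee_pos"],s["contact_force"],s["ft_torque"])
p=r.read_camera("wrist");cv2.imwrite("pics/w6.png",cv2.resize(p["color"][80:290,160:400],(800,700))[:600])
p=r.read_camera("scene");cv2.imwrite("pics/s6.png",cv2.resize(p["color"][170:290,170:330],(800,600),interpolation=cv2.INTER_CUBIC))
E
```

```text
time: 9.45
ee_pos: [0.5754, -0.1768, 0.1805]
tool_rot: [[-1.0, -0.0, -0.02], [0.02, 0.0, -1.0], [0.0, -1.0, -0.0]]
contact_force: [0.1, 0.7, 1.0]
grip_width: 0.0121
[ 0.5753784  -0.17682642  0.18048486] [0.08264195 0.74447317 0.95283797] [0.148735   0.00949544 0.06008853]
```

View pics/w6.png

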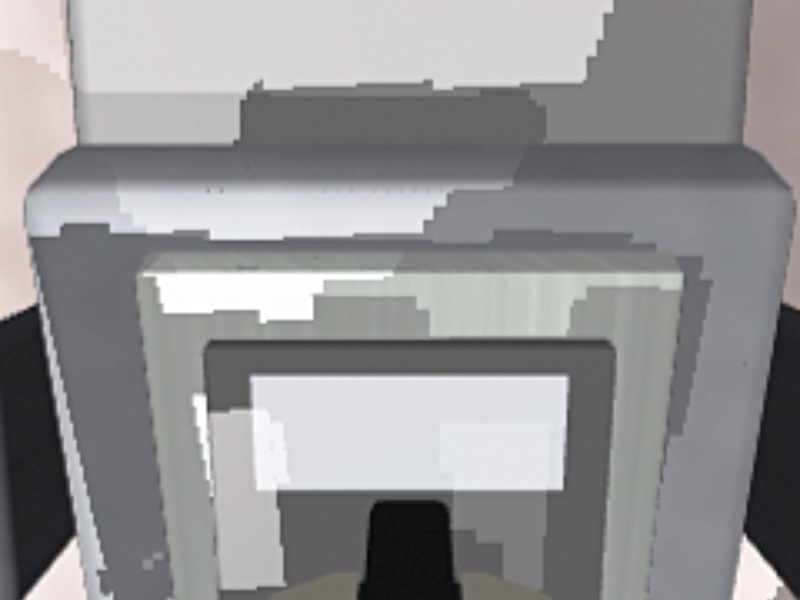

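View pics/s6.png

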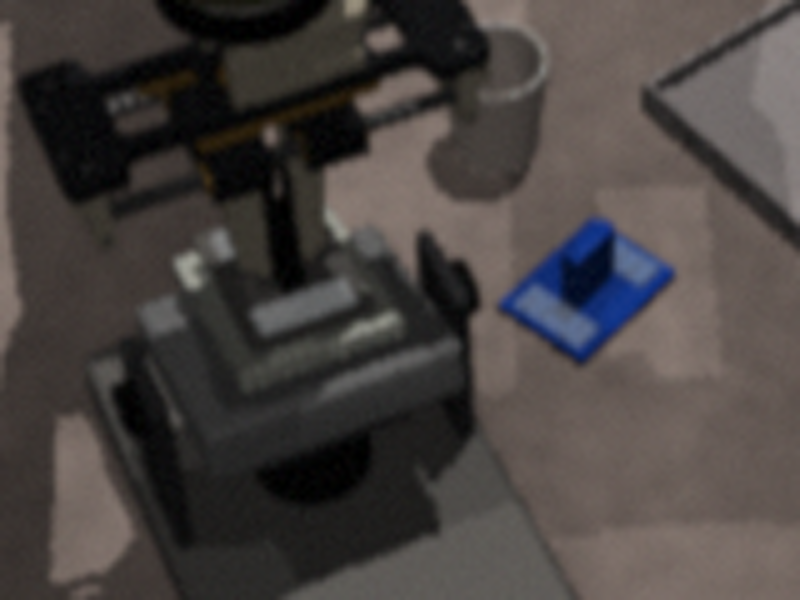

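```bash
python3 -m crank '{"slide":[[0.1,0.15,0],[0.2,0.3,0],[0.3,0.45,0],[0.4,0.6,0],[0.38,0.68,0],[0.37,0.75,0],[0.37,0.75,0]],"spin":[0,0,0,0,0,0,0],"jaw":[0.5,0.5,0.5,0.5,0.5,0.5,0.5]}' 6
python3 - <<'E'
from bench import r
import cv2,pickle
s=r.read_state();print(s["ee_pos"],s["contact_force"],s["ft_torque"])
p=r.read_camera("wrist");pickle.dump((s,p),open("pics/w7.pkl","wb"));cv2.imwrite("pics/w7.png",cv2.resize(p["color"][80:290,160:400],(800,700))[:600])
p=r.read_camera("scene");cv2.imwrite("pics/s7.png",cv2.resize(p["color"][170:290,170:330],(800,600),interpolation=cv2.INTER_CUBIC))
E
```

```text
time: 10.25
ee_pos: [0.5718, -0.1768, 0.1731]
tool_rot: [[-1.0, -0.0, -0.02], [0.02, -0.0, -1.0], [0.0, -1.0, 0.0]]
contact_force: [-0.9, 0.3, 1.1]
grip_width: 0.012
[ 0.57176964 -0.17681846  0.17308913] [-0.9238962   0.27061061  1.12843245] [0.13403533 0.11477257 0.04579632]
```

View pics/w7.png

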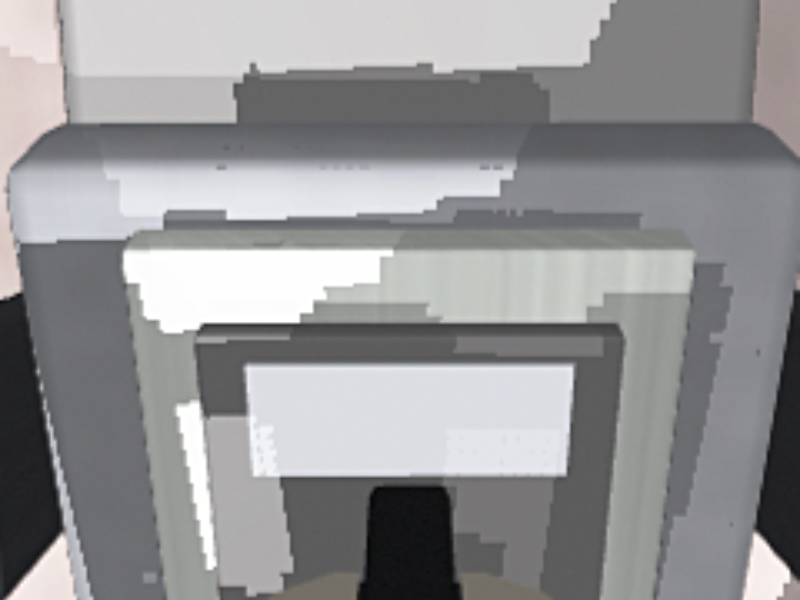

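View pics/s7.png

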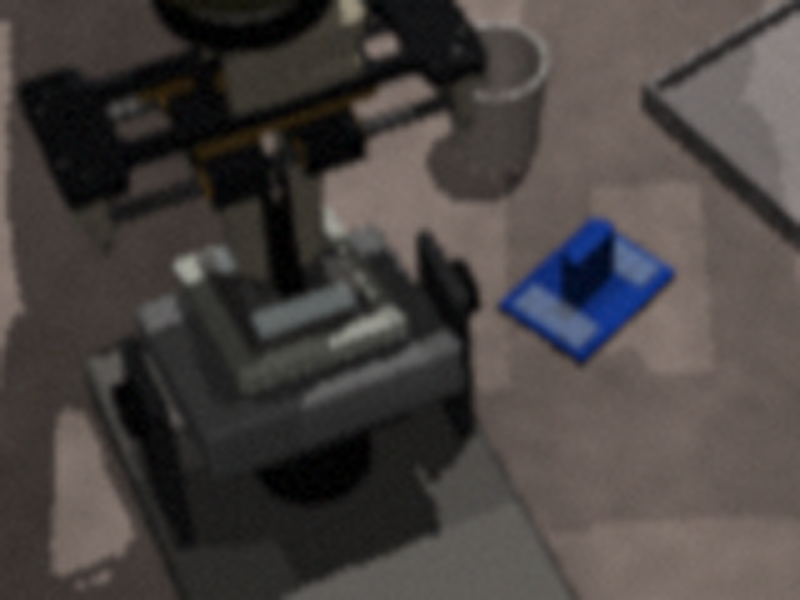

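```bash
python3 -m crank '{"slide":[[-0.02,0.08,0],[-0.04,0.16,0],[-0.06,0.23,0],[-0.075,0.3,0],[-0.075,0.3,0],[-0.075,0.3,0]],"spin":[0,0,0,0,0,0],"jaw":[0.5,0.5,0.5,0.5,0.5,0.5]}' 6
python3 - <<'E'
from bench import r
import cv2,pickle
s=r.read_state();print(s["ee_pos"],s["contact_force"],s["ft_torque"])
p=r.read_camera("wrist");pickle.dump((s,p),open("pics/w8.pkl","wb"));cv2.imwrite("pics/w8.png",cv2.resize(p["color"][120:290,170:390],(800,618),interpolation=cv2.INTER_CUBIC)[:600])
E
```

```text
time: 10.95
ee_pos: [0.5725, -0.1768, 0.1702]
tool_rot: [[-1.0, -0.0, -0.02], [0.02, -0.0, -1.0], [0.0, -1.0, 0.0]]
contact_force: [-5.1, 0.0, 3.3]
grip_width: 0.012
[ 0.57252842 -0.17684837  0.17022501] [-5.05012223  0.03427847  3.33149678] [0.15924547 0.59034021 0.02116322]
```

View pics/w8.png

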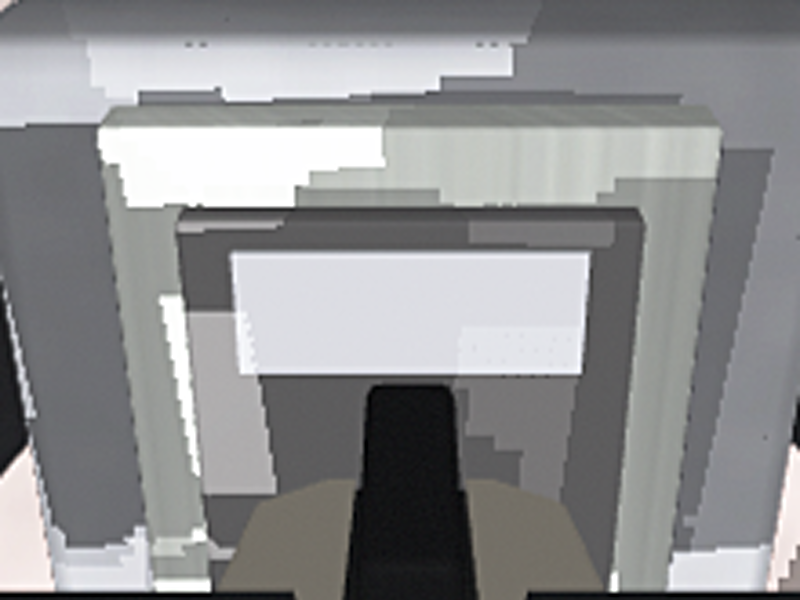

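```bash
python3 - <<'E'
import pickle,cv2
s,p=pickle.load(open("pics/w8.pkl","rb"));a=p["color"]
cv2.imwrite("pics/w8l.png",cv2.resize(a[145:285,190:250],(343,800),interpolation=cv2.INTER_NEAREST)[:600])
import numpy as np
L=cv2.resize(a[145:245,190:255],(390,600),interpolation=cv2.INTER_NEAREST);R=cv2.resize(a[145:245,325:390],(390,600),interpolation=cv2.INTER_NEAREST)
cv2.imwrite("pics/w8lr.png",np.hstack([L,np.zeros((600,10,3),np.uint8),R]))
E
```

```text
(no output)
```

View pics/w8lr.png

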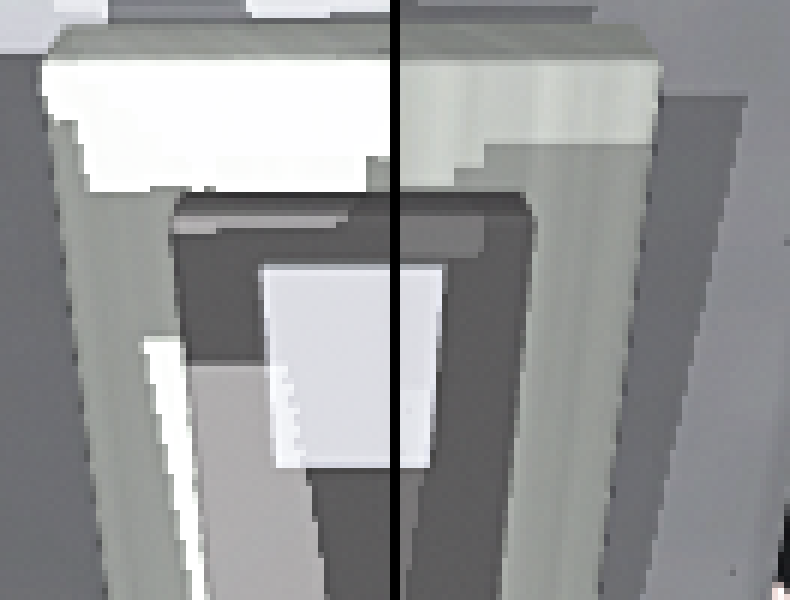

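```bash
cat > fit.py <<'E'
from h import *
from scipy.optimize import least_squares
def RR(yaw,t): return cv2.Rodrigues(np.array([0,0,yaw]))[0]@cv2.Rodrigues(np.array([0,-t,0.]))[0]
def line_res(p,s,A,B,obs):  # distance of obs px from projected line AB
    a,b=proj(p,np.array([A,B]),s);d=(b-a)/np.linalg.norm(b-a);o=np.array(obs)-a
    return o[:,0]*d[1]-o[:,1]*d[0]
def rect(p,s,hx,hy,zz,far,left,right,x0,extra=None,label=None,fixt=None):
    def f(q):
        R=RR(q[3],q[4]);c=q[:3]
        W=lambda P:c+np.array(P)@R.T
        r=[line_res(p,s,W([hx,hy,zz]),W([hx,-hy,zz]),far),line_res(p,s,W([hx,hy,zz]),W([-hx,hy,zz]),left),line_res(p,s,W([hx,-hy,zz]),W([-hx,-hy,zz]),right)]
        if label is not None: r.append((proj(p,W(label[0]),s)-label[1]).ravel())
        if extra is not None: r.append(line_res(p,s,W(extra[0]),W(extra[1]),extra[2]))
        return np.concatenate(r)
    o=least_squares(f,x0);sd=np.sqrt(np.diag(np.linalg.inv(o.jac.T@o.jac)))*.3
    return o.x,sd,np.abs(o.fun).max()
E
python3 - <<'E'
from fit import *
# label in slide frame from w2
s2,p2=pickle.load(open("pics/w2.pkl","rb"))
m=np.array([.48555,.21013,.004]);R2=RR(.2173,0)
lab=np.array([R2.T@(atz(p2,(215+u/5.714,125+v/5.714),.010,s2)-m) for u,v in((249,95),(520,95),(519,204),(250,204))]);print((lab*1e3).round(1).tolist())
lab=np.array([[x,y,.006] for x,y in ((lab[:2,0].mean(),abs(lab[:,1]).mean()),(lab[:2,0].mean(),-abs(lab[:,1]).mean()),(lab[2:,0].mean(),-abs(lab[:,1]).mean()),(lab[2:,0].mean(),abs(lab[:,1]).mean()))])
np.save("lab.npy",lab)
s,p=pickle.load(open("pics/w8.pkl","rb"))
pl=rect(p,s,.05,.04,0,[(230,154.7),(340,154.7)],[(197.3,158),(208,245)],[(368,158),(358.3,245)],[.58,-.178,.158,-.02,.25],None,None);print("plate",*pl)
sl=rect(p,s,.04,.03,.006,[(230,180.8),(335,180.8)],[(219,184),(223.8,245)],[(347,184),(341.7,245)],[.58,-.178,.158,-.02,.25],None,(lab,np.array([(233.7,189.3),(332.2,189.3),(330,222.7),(235.8,222.7)])));print("slide",*sl)
R=RR(pl[0][3],pl[0][4]);print("slide centre in plate frame mm",(R.T@(sl[0][:3]-pl[0][:3])*1e3).round(2))
c0,R0=winpose([.58914,-.17825,-.0204,.25]);print("plate vs rest in rest frame",(R0.T@(pl[0][:3]-c0)*1e3).round(2))
E
```

```text
[[35.9, 23.1, 6.0], [35.7, -23.1, 6.0], [17.2, -23.2, 6.0], [17.4, 23.4, 6.0]]
plate [ 0.58038126 -0.1779984   0.15614748 -0.0167775   0.22694318] [0.00020161 0.00010323 0.00044717 0.00245832 0.0126189 ] 0.19836084371059792
slide [ 0.58010298 -0.17787379  0.15596825 -0.02107582  0.24181292] [2.08240493e-04 7.11581323e-05 3.63971880e-04 2.11650514e-03
 1.18058353e-02] 0.5206492426269804
slide centre in plate frame mm [-0.31  0.12 -0.11]
plate vs rest in rest frame [-0.78  0.07 -4.65]
```

```bash
python3 -m crank '{"slide":[[0.03,0,0],[0.05,0,0],[0.05,0,0],[0.05,0,0]],"spin":[0,0,0,0],"jaw":[0.5,0.5,0.5,0.5]}' 6;python3 -c "
from bench import r
s=r.read_state();print(s['ee_pos'],s['contact_force'],s['ft_torque'])"
```

```text
time: 11.4
ee_pos: [0.5724, -0.1768, 0.1704]
tool_rot: [[-1.0, 0.001, -0.02], [0.02, -0.0, -1.0], [-0.001, -1.0, 0.0]]
contact_force: [-0.7, 0.1, 3.4]
grip_width: 0.0119
[ 0.57243451 -0.17682128  0.17037661] [-0.73840773  0.12433031  3.38872468] [0.15727886 0.22289219 0.06779944]
```

```bash
python3 -m crank '{"slide":[[0,0,0],[0,0,0],[0,0,0],[0,0.05,0],[-0.02,0.1,0],[-0.02,0.1,0],[-0.02,0.1,0],[-0.02,0.1,0]],"spin":[0,0,0,0,0,0,0,0],"jaw":[0.5,0.5,0.5,0.5,0.5,0.5,0.5,0.5]}' 25
python3 - <<'E'
from bench import r
import cv2,pickle,numpy as np
for i in range(4):
    s=r.read_state();print(s["ee_pos"].round(4),s["contact_force"].round(2),s["ft_torque"].round(2))
    p=r.read_camera("wrist")
pickle.dump((s,p),open("pics/w9.pkl","wb"));a=p["color"]
cv2.imwrite("pics/w9.png",cv2.resize(a[90:290,150:410],(780,600),interpolation=cv2.INTER_NEAREST))
L=cv2.resize(a[145:245,190:255],(390,600),interpolation=cv2.INTER_NEAREST);R=cv2.resize(a[145:245,325:390],(390,600),interpolation=cv2.INTER_NEAREST)
cv2.imwrite("pics/w9lr.png",np.hstack([L,np.zeros((600,10,3),np.uint8),R]))
s,p=pickle.load(open("pics/w4.pkl","rb"));a=p["color"]
cv2.imwrite("pics/w4z.png",cv2.resize(a[100:250,180:380],(800,600),interpolation=cv2.INTER_NEAREST))
E
```

```text
time: 12.2
ee_pos: [0.5726, -0.1769, 0.1694]
tool_rot: [[-1.0, 0.001, -0.02], [0.02, -0.0, -1.0], [-0.001, -1.0, 0.0]]
contact_force: [-0.8, 0.8, 5.6]
grip_width: 0.0117
[ 0.5726 -0.1769  0.1694] [-0.75  0.75  5.61] [ 0.09  0.03 -0.  ]
[ 0.5727 -0.1769  0.1695] [0.72 0.15 5.5 ] [ 0.13 -0.01 -0.01]
[ 0.5727 -0.1769  0.1695] [-0.59  1.16  5.99] [0.09 0.   0.03]
[ 0.5726 -0.1768  0.1694] [-0.58  1.06  4.63] [ 0.11 -0.01  0.02]
```

View pics/w9.png

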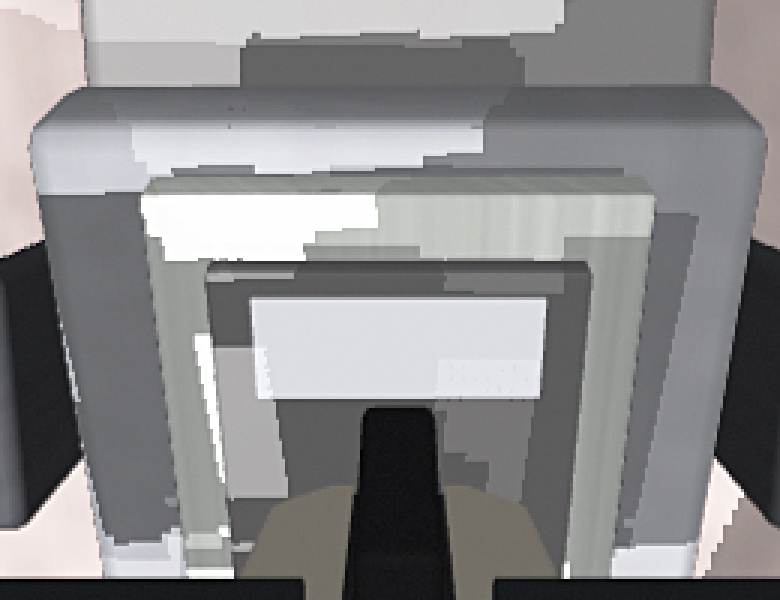

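View pics/w9lr.png

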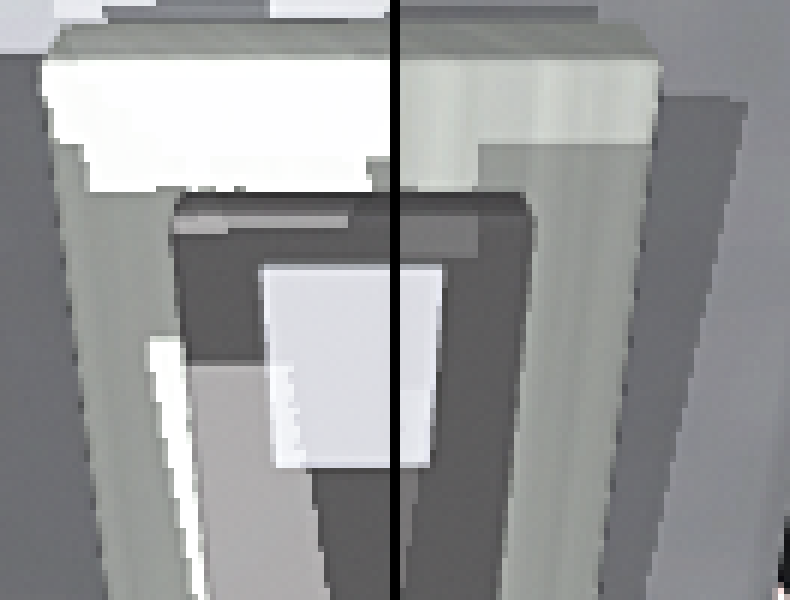

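View pics/w4z.png

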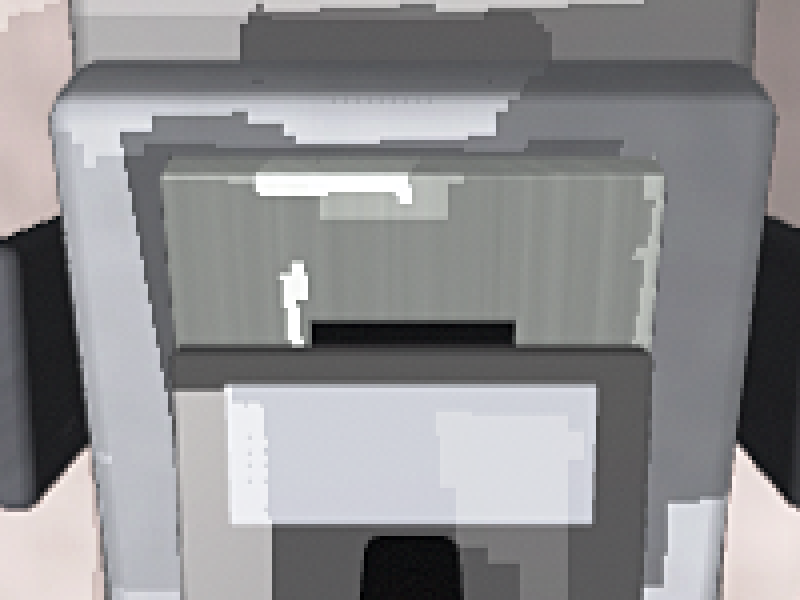

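```bash
python3 -m crank '{"slide":[[-0.01,0.03,0],[-0.01,0.06,0],[-0.01,0.06,0],[-0.01,0.06,0],[-0.01,0.06,0],[-0.01,0.06,0],[-0.01,0.06,0],[-0.01,0.06,0]],"spin":[0,0,0,0,0,0,0,0],"jaw":[0.5,0.5,0.5,0.5,0.5,0.5,0.5,0.5]}' 25
python3 - <<'E'
from bench import r
import cv2,pickle,numpy as np
F=[]
for i in range(6):
    s=r.read_state();F.append(s["contact_force"]);p=r.read_camera(["wrist","scene","top"][i%3])
    if i==3: w=(s,p)
    if i==4: sc=p
    if i==5: tp=p
print(np.mean(F,0),np.std(F,0),s["ee_pos"],s["dq"].round(3))
pickle.dump((w[0],w[1]),open("pics/w10.pkl","wb"));a=w[1]["color"]
L=cv2.resize(a[145:245,190:255],(390,600),interpolation=cv2.INTER_NEAREST);R=cv2.resize(a[145:245,325:390],(390,600),interpolation=cv2.INTER_NEAREST)
cv2.imwrite("pics/w10lr.png",np.hstack([L,np.zeros((600,10,3),np.uint8),R]))
cv2.imwrite("pics/s10.png",cv2.resize(sc["color"][130:360,60:430],(800,497),interpolation=cv2.INTER_CUBIC))
E
```

```text
time: 13.2
ee_pos: [0.5728, -0.1768, 0.169]
tool_rot: [[-1.0, 0.001, -0.02], [0.02, -0.0, -1.0], [-0.001, -1.0, 0.0]]
contact_force: [-0.5, 0.0, 5.9]
grip_width: 0.0122
[-3.79462075e-04  4.38730871e-01  5.96154668e+00] [0.26175768 0.28640285 0.13329619] [ 0.57278928 -0.17685078  0.16895981] [-0.     0.     0.002 -0.003 -0.001 -0.001]
```

View pics/w10lr.png

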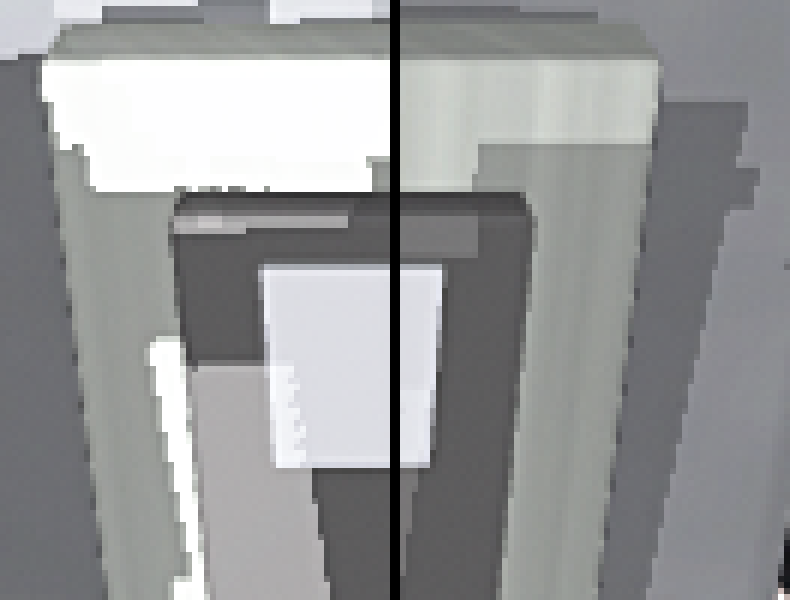

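View pics/s10.png

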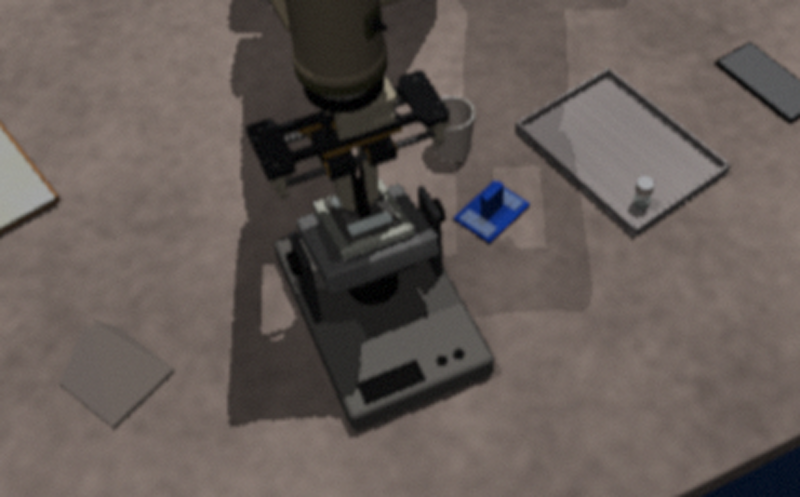

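```bash
python3 -c "
from bench import r
s=r.read_state();print(s['time'],s['contact_force'],s['grip_width']);print(r.close_job())"
```

```text
13.5 [-0.66381139  0.14783041  6.67107677] 0.012094662184343049
the job is handed in; nothing more can be done
None
```

I took the grey slide from the tray by its handle and laid it flat on the scanner's window plate. I pressed the plate in to about half its travel and handed the job in at 13.5 s with the slide still gripped at 25 N.

**How it was tilted:** the move commands cannot pitch the tool, so I did not tilt the slide in free air. With a light 6 N grip I set its upper edge on the plate and let the handle pivot between the pads until it lay flush. Then I tightened the grip and pressed along the plate's normal.

**Last checks:**
- **Position and fit:** a fit to the wrist picture put the slide within about 0.3 mm of centre, with 0.1 mm left as gap. The yaw difference was under 0.005 rad. Tilt read 0.24 rad for the slide and 0.23 for the plate, which is within measurement error. I made that fit before the final 1.6 mm of pressing. The pictures after it looked the same, so the slide and plate moved together.
- **Press depth:** this is the least certain figure. The force of about 7 N points to 4.8 mm of the 10 mm travel. Plate-size comparisons in the wrist pictures gave about 4.3 to 4.6 mm, and the absolute position fit gave about 6 mm.
- **Steadiness:** sideways force was near zero and the arm was still. A sideways load of about 4 N built up briefly while pressing, and I relieved it.
- **Surroundings:** in the last scene picture the cup, vial, phone, blue look-alike and scanner looked unmoved. The marker was not checked, and the head's tilt was judged only by eye and from the plate fit.

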